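# Fit out the salsa caddy

### The job

Get the salsa caddy ready for the table: stand the red pot and the green pot upright in the two square bays (either way round), each with the lid of its own colour properly seated on it, and stand the red hot-sauce bottle in the narrow bay between them. Set everything down gently, without dropping it. The blue pot, the blue lid and the brown bottle belong elsewhere: leave them standing where they are.

Things in the scene. Friction and masses are not known exactly. Their poses are not given: they have to be found in the camera images.
- caddy: Fixed wooden tray, 96 (its x) by 254 mm (its y) plus loop handles to y = +-151, 29 high. Origin: centre of underside. Floor top at z = 6 mm; walls and dividers 6 mm thick, tops at 24 mm. Three bays in a row along y, all centred on x = 0: square pot bays 84 x 84 mm inside at y = +79 and -79; narrower bottle bay between the dark dividers at y = 0, 62 mm along y, 84 along x. Yaw within 0.35 rad.
- red_pot: Loose, open, round ceramic pot in red glaze (cream floor inside): 64 mm outside diameter, 60 mm high, wall 5 mm, mouth 54 mm across, foot narrowed to 54 mm. Origin: centre of its underside; z up its axis. About 190 g. Goes in one of the two pot bays.
- green_pot: Loose, open, round ceramic pot in green glaze (cream floor inside): 64 mm outside diameter, 60 mm high, wall 5 mm, mouth 54 mm across, foot narrowed to 54 mm. Origin: centre of its underside; z up its axis. About 190 g. Goes in one of the two pot bays.
- red_lid: Loose red ceramic lid, right way up, 70 g. Origin: centre of underside. Cream plug z = 0 to 8 mm (39 to 42 mm wide, drops into a pot's mouth with 6 mm to spare all round), 63 mm disc z = 8 to 14, upright round knob 20 mm in diameter z = 14 to 40. Seated, the disc rests on the rim and the lid's origin is 52 mm above the pot's. Belongs on the red pot.
- green_lid: Loose green ceramic lid, right way up, 70 g. Origin: centre of underside. Cream plug z = 0 to 8 mm (39 to 42 mm wide, drops into a pot's mouth with 6 mm to spare all round), 63 mm disc z = 8 to 14, upright round knob 20 mm in diameter z = 14 to 40. Seated, the disc rests on the rim and the lid's origin is 52 mm above the pot's. Belongs on the green pot.
- red_bottle: Loose upright sauce bottle, red with a cream label band and a green cap: the hot sauce: body 44 mm in diameter to 86 mm height, shoulder to 108 mm, neck, then a round cap 26 mm in diameter from 118 to 150 mm (the top). Origin: centre of its underside; z up. About 240 g. Goes in the bottle bay.
- blue_pot: Loose, open, round ceramic pot in blue glaze (cream floor inside): 64 mm outside diameter, 60 mm high, wall 5 mm, mouth 54 mm across, foot narrowed to 54 mm. Origin: centre of its underside; z up its axis. About 190 g. Same shape as the others but of another set: stays where it is.
- blue_lid: Loose blue ceramic lid, right way up, 70 g. Origin: centre of underside. Cream plug z = 0 to 8 mm (39 to 42 mm wide, drops into a pot's mouth with 6 mm to spare all round), 63 mm disc z = 8 to 14, upright round knob 20 mm in diameter z = 14 to 40. Seated, the disc rests on the rim and the lid's origin is 52 mm above the pot's. Same shape as the others but of another set: stays where it is.
- brown_bottle: Loose upright sauce bottle, dark brown with a cream label band and a black cap: body 44 mm in diameter to 86 mm height, shoulder to 108 mm, neck, then a round cap 26 mm in diameter from 118 to 150 mm (the top). Origin: centre of its underside; z up. About 240 g. Same shape as the red one, but stays where it is. (Other kitchenware on the counter is fixed or aside, over 0.74 m from the robot and under 90 mm high.)

How it is judged:
By the outcome, as a careful person would: the job done as asked, in the order asked, and still so for the second after the job is handed in, with the robot touching nothing.
It also fails if it takes over 131 s, if anything falls off the work surface, if the arm or the gripper's body presses on something with over 40 N, if the wrist force passes 120 N, or if a joint passes its speed limit or range.

### The arm

A 6-joint arm with a two-finger parallel gripper is mounted at the origin on the work surface. World frame = base frame: x ahead of the robot, y to its left, z up, the work surface at z = 0. Lengths are in m, angles in rad, forces in N, time in s.
With the tool pointing down it reaches from about 0.275 to 0.825 m from the base axis. Payload 4.9 kg.
Tool frame: the origin (TCP) lies at the very end of the fingers, on their centre line; the grasp point (between the pads) lies 19 mm behind it; z points along the fingers, y is the line along which they close (so a half turn about z gives the same grasp; the last joint's range is limited). The gripper opens to 85 mm and grips with 20 to 120 N. Pads are 22 mm wide; open, the fingers measure 114 mm over their backs; the gripper's body (76 mm by 85 mm) begins 54 mm behind the grasp point. The pads swing forward as they close: fully open they stand 13 mm farther back than shut.
Start: joints at [1.117, 0.326, -0.193, 1.052, 0, 1.437], TCP at [0.173, 0.522, 0.231] pointing down, gripper open.
Joint ranges: [-2.65, 2.65], [-0.97, 1.79], [-1.3, 1.35], [-1.93, 2.1], [-1.47, 1.37], [-3.14, 3.14]. Speed limits (rad/s): [2.57, 2.57, 3.14, 3.14, 3.14, 3.14].

### API

Orientations are given as a rotation vector (axis times angle).
In Python, from rig import robot gives the robot as it stands.
- The arm moves only by the tool arm_command, never from a script. Its argument "plan" is text: rows parted by semicolons, each of 7 numbers parted by spaces: the shift along the tool's x, y, z in mm, then the turn, a rotation vector about the tool's x, y, z in rad, then the closure, from 0 (fully open) to 1 (shut). A call has 1 to 10 rows; each row is the pose to reach, as a shift and turn from the pose commanded when the call began, along the tool's axes at that moment; what a row does not reach only later rows make up. A row lasts 1/10 s, in which the tool goes at most 50 mm and 8.59 degrees, less where a joint would pass 70% of its speed; a pose out of reach is approached as far as the arm can. A call with a gripper value outside its range is refused whole. The fingers move at their own pace and stop on an object; the grip force is fixed at half the most. Time passes only in rows, so rows that repeat a pose let the fingers close. It gives the time, the measured TCP pose, the force, the opening and the grip force at its end, in the units of the state.
- robot.get_state(): the state, without advancing time (a new reading comes with each control period).
- robot.camera(name): name is "side" or "top" or "wrist"; returns a dict with "img" (480x640x3 uint8, blue, green, red), "depth" (480x640 float32, m along the optical axis (not along the pixel's ray), 0 where there is no reading), "fx", "fy", "cx", "cy" (pixels), "T" (4x4, takes a point from camera to world coordinates); the wrist camera has in their place "T_tool_cam" (4x4, takes a point from camera to tool coordinates, whose origin is the TCP and whose axes are the flange's). Camera axes: x right, y down, z forward; pixel columns grow to the right and rows downward; lengths in m; the calibration is good to about 2 mm. A picture is of the moment at which its call begins: read the wrist's pose just before it.
- robot.job_done(): hands the job in; it is judged then, once.
Trained networks look in the newest picture that a camera, given by its name, has taken for a name from the list of things; names that differ only in an ending like _2 or _b are one class to them, and where a whole thing is asked for, a point or a joint stands for the part that bears it (a point fixed in the world has none). Each returns a list of dicts, best first, with "p" (0 to 1); they miss things now and then, are a little off and sometimes report something else, mostly with a low value. They report only what shows in the picture. A call takes as long as a camera call.
- robot.boxes_of(camera, name): "position" ([x, y, z] in m, in world coordinates, good to about 4 mm: the middle of the surface that is visible of it).
- robot.regions_of(camera, name): "mask" (480x640 bool, what is visible of it).
The state is a dict: "t": time; "joint_pos": joint angles; "dq": joint speeds; "joint_torque": joint torques, N m; "ee_pos": TCP position; "orientation": TCP orientation; "ft_force": force on the tool from outside, world axes, zero at the start; "ft_torque": the same for the moment, N m; "gripper_width": finger opening in m; "grip_force": force on a finger pad.
Only numpy, scipy, OpenCV 4.12 (cv2) and the standard library are available. Lean on these libraries where they do the work, as an engineer would, in place of code of your own. Each camera call takes 0.05 s, during which the arm holds its last target. There are 200 camera calls.

## Working session

There is one attempt and no reset: what is moved stays moved. The work goes in short steps, Python scripts to look and compute and a tool call to move; the robot and the scene stay as the last step left them, time stands still between calls to the robot, and variables do not carry over. Pictures are saved under pics/ and viewed, at most 14 in all, crops included, and the job is handed in when it is done.

Besides the shell and the picture viewer there is one more tool, called after "Call:" as a command line: name --argument value ..., lists and objects as JSON in quotes. arm_command: Moves the arm, as the interface text tells. Its arguments: {"type":"object","properties":{"plan":{"type":"string"}},"required":["plan"]}

```bash
mkdir -p pics; ls; cat > h.py <<'E'
import numpy as np, cv2
from rig import robot
from scipy.spatial.transform import Rotation as R
names="caddy red_pot green_pot red_lid green_lid red_bottle blue_pot blue_lid brown_bottle".split()
def pts(c,mask,T=None):
    T=c["T"] if T is None else T
    v,u=np.nonzero(mask&(c["depth"]>0)); z=c["depth"][v,u]
    p=np.c_[(u-c["cx"])*z/c["fx"],(v-c["cy"])*z/c["fy"],z]
    return p@T[:3,:3].T+T[:3,3]
E
python3 - <<'E'
from h import *
s=robot.get_state(); print(s["t"],s["ee_pos"],s["orientation"],s["gripper_width"])
for cam in("top","side"):
    c=robot.camera(cam); cv2.imwrite(f"pics/{cam}0.png",c["img"]); print(cam,c["T"].round(2).tolist())
    for n in names:
        b=robot.boxes_of(cam,n); print(n,[(round(x["p"],2),np.round(x["position"],3).tolist()) for x in b[:2]])
        if cam=="top":
            r=robot.regions_of(cam,n)
            if r:
                p=pts(c,r[0]["mask"]); zt=np.percentile(p[:,2],97)
                q=p[p[:,2]>zt-.012]; (cx,cy),rad=cv2.minEnclosingCircle(q[:,:2].astype(np.float32))
                print("   reg",round(r[0]["p"],2),len(p),"ztop",zt.round(3),"topcentre",q.mean(0).round(3),"mid",np.round((cx,cy,rad),3))
                if n=="caddy":
                    print(cv2.minAreaRect((p[p[:,2]>.015][:,:2]*1000).astype(np.float32)))
E
```

```text
pics
0.0 [0.17262272 0.52156628 0.23049769] [-5.00135333e-01 -3.10100748e+00  2.69036486e-03] 0.08521652032142434
top [[-0.01, -0.99, 0.15, 0.3], [-1.0, 0.01, -0.01, 0.01], [0.01, -0.15, -0.99, 1.41], [0.0, 0.0, 0.0, 1.0]]
caddy [(0.82, [0.598, 0.066, 0.006]), (0.29, [0.508, -0.443, 0.095])]
   reg 0.74 3330 ztop 0.028 topcentre [0.603 0.056 0.024] mid [0.608 0.058 0.144]
((604.2822875976562, 56.52662658691406), (97.72065734863281, 282.8721923828125), 16.820573806762695)
red_pot [(0.69, [0.553, -0.316, 0.026]), (0.17, [0.562, 0.317, 0.013])]
   reg 0.8 524 ztop 0.064 topcentre [ 0.546 -0.311  0.06 ] mid [ 0.546 -0.313  0.033]
green_pot [(0.79, [0.42, -0.265, 0.022]), (0.21, [0.43, 0.095, 0.016])]
   reg 0.69 554 ztop 0.064 topcentre [ 0.419 -0.26   0.06 ] mid [ 0.419 -0.261  0.033]
red_lid [(0.9, [0.431, 0.094, 0.016]), (0.21, [0.506, -0.443, 0.097])]
   reg 0.77 374 ztop 0.043 topcentre [0.433 0.089 0.04 ] mid [0.434 0.089 0.01 ]
green_lid [(0.83, [0.45, -0.092, 0.009])]
   reg 0.82 396 ztop 0.043 topcentre [ 0.452 -0.092  0.04 ] mid [ 0.452 -0.092  0.01 ]
red_bottle [(0.81, [0.505,
[... 289 characters left out ...]
0.012])]
   reg 0.7 403 ztop 0.041 topcentre [0.561 0.315 0.04 ] mid [0.562 0.315 0.01 ]
brown_bottle [(0.62, [0.496, 0.423, 0.097])]
   reg 0.65 430 ztop 0.153 topcentre [0.507 0.432 0.15 ] mid [0.509 0.433 0.014]
side [[0.68, -0.35, 0.65, -0.32], [-0.74, -0.32, 0.59, -0.8], [0.0, -0.88, -0.47, 0.66], [0.0, 0.0, 0.0, 1.0]]
caddy [(0.68, [0.598, 0.056, 0.012])]
red_pot [(0.66, [0.533, -0.322, 0.039])]
green_pot [(0.73, [0.405, -0.269, 0.036])]
red_lid [(0.52, [0.429, 0.08, 0.019])]
green_lid [(0.5, [0.448, -0.097, 0.012])]
red_bottle [(0.65, [0.494, -0.456, 0.073])]
blue_pot [(0.66, [0.422, 0.231, 0.04])]
blue_lid [(0.68, [0.556, 0.303, 0.011]), (0.33, [0.601, 0.057, 0.012])]
brown_bottle []
```

View pics/top0.png

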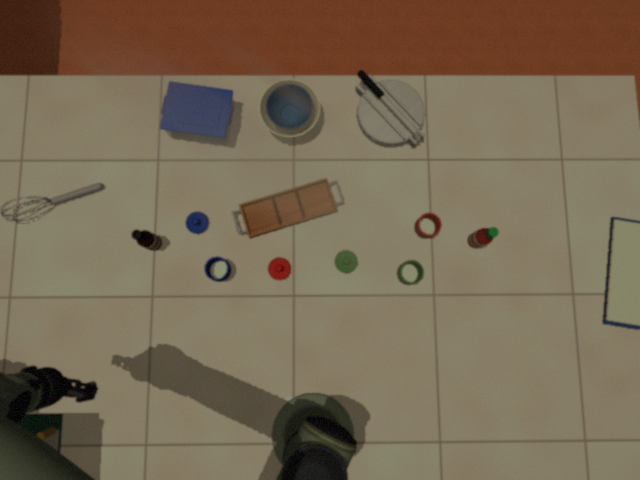

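View pics/side0.png

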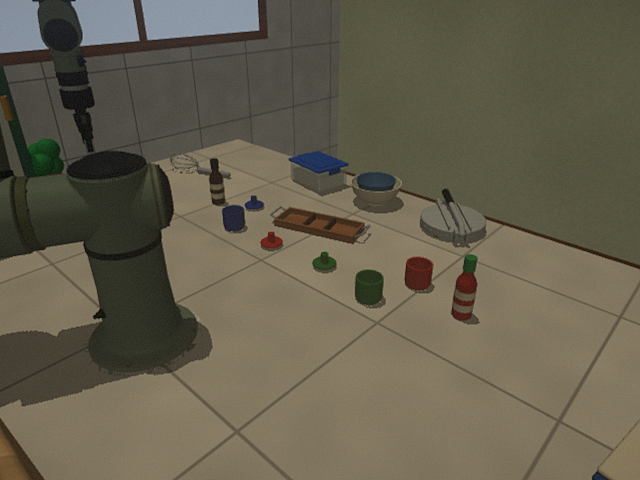

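All nine things stand upright, and the network positions match the picture: red lid (279,268), green lid (346,261), green pot (410,272), red pot (428,226), red bottle (485,237). The caddy is centred near (290,208) with a yaw of about +0.29. First I turn the tool so its x is world −x and its y is world +y, and move toward the red pot.

Call:
arm_command --plan "-308 -337 0 0 0 -0.32 0;-308 -337 0 0 0 -0.32 0;-308 -337 0 0 0 -0.32 0;-308 -337 0 0 0 -0.32 0;-308 -337 0 0 0 -0.32 0;-308 -337 0 0 0 -0.32 0;-308 -337 0 0 0 -0.32 0;-308 -337 0 0 0 -0.32 0;-308 -337 0 0 0 -0.32 0;-308 -337 0 0 0 -0.32 0"

```text
t: 2.45
ee_pos: [0.3613, 0.1015, 0.2317]
orientation: [0.011, 3.14, -0.002]
ft_force: [0.2, 0.6, -0.3]
gripper_width: 0.0853
grip_force: 0.0
```

Call:
arm_command --plan "-185 -414 0 0 0 0 0;-185 -414 0 0 0 0 0;-185 -414 0 0 0 0 0;-185 -414 0 0 0 0 0;-185 -414 0 0 0 0 0;-185 -414 0 0 0 0 0;-185 -414 0 0 0 0 0;-185 -414 0 0 0 0 0;-185 -414 0 0 0 0 0;-185 -414 0 0 0 0 0"

```text
t: 3.45
ee_pos: [0.5463, -0.313, 0.2297]
orientation: [0.005, 3.141, -0.002]
ft_force: [0.3, 0.5, -0.5]
gripper_width: 0.0857
grip_force: 0.0
```

```bash
cat >> h.py <<'E'
def wrist(*ns,pic=None):
    s=robot.get_state(); c=robot.camera("wrist")
    T=np.eye(4); T[:3,:3]=R.from_rotvec(s["orientation"]).as_matrix(); T[:3,3]=s["ee_pos"]; T=T@c["T_tool_cam"]
    if pic: cv2.imwrite(f"pics/{pic}.png",c["img"])
    print("t",s["t"],"tcp",np.round(s["ee_pos"],4),"rot",np.round(s["orientation"],3),"w",s["gripper_width"])
    for n in ns:
        r=robot.regions_of("wrist",n)
        for x in r[:2]:
            p=pts(c,x["mask"],T); 
            if len(p)<20: continue
            zt=np.percentile(p[:,2],95); q=p[abs(p[:,2]-zt)<.006]
            a,b=np.percentile(q[:,:2],[1,99],axis=0)
            (cx,cy),rad=cv2.minEnclosingCircle(q[:,:2].astype(np.float32))
            print(n,round(x["p"],2),len(p),"zt",zt.round(3),"mid",((a+b)/2).round(4),"ext",(b-a).round(3),"circ",np.round((cx,cy,rad),4))
    return c,T
E
python3 - <<'E'
from h import *
c,T=wrist("red_pot","green_pot","red_bottle",pic="w1"); print(c["T_tool_cam"].round(3).tolist())
E
```

```text
t 3.45 tcp [ 0.5463 -0.313   0.2297] rot [ 5.000e-03  3.141e+00 -2.000e-03] w 0.08571323442673452
red_pot 0.74 4330 zt 0.059 mid [ 0.545  -0.3143] ext [0.062 0.061] circ [ 0.5455 -0.3143  0.0322]
green_pot 0.64 6193 zt 0.059 mid [ 0.4186 -0.2627] ext [0.061 0.061] circ [ 0.4185 -0.2625  0.032 ]
red_bottle 0.66 5727 zt 0.149 mid [ 0.5086 -0.4507] ext [0.024 0.024] circ [ 0.509  -0.4512  0.0135]
[[0.001, -0.95, -0.312, 0.081], [1.0, 0.001, -0.0, -0.0], [0.001, -0.312, 0.95, -0.141], [0.0, 0.0, 0.0, 1.0]]
```

Call:
arm_command --plan "1 -1 50 0 0 0 0;1 -1 100 0 0 0 0;1 -1 150 0 0 0 0;1 -1 180 0 0 0 0;1 -1 200 0 0 0 0;1 -1 208 0 0 0 0;1 -1 208 0 0 0 0;1 -1 208 0 0 0 1;1 -1 208 0 0 0 1;1 -1 208 0 0 0 1"

```text
t: 4.65
ee_pos: [0.545, -0.3106, 0.0261]
orientation: [-0.001, 3.138, -0.004]
ft_force: [0.2, -1.0, 5.7]
gripper_width: 0.0635
grip_force: 65.9
```

Call:
arm_command --plan "0 0 0 0 0 0 1;0 0 0 0 0 0 1;0 0 0 0 0 0 1;0 0 -20 0 0 0 1;0 0 -60 0 0 0 1;0 0 -110 0 0 0 1"

```text
t: 5.25
ee_pos: [0.5422, -0.3085, 0.1337]
orientation: [0.0, -3.139, -0.003]
ft_force: [-0.1, -0.3, -2.3]
gripper_width: 0.0632
grip_force: 66.4
```

Call:
arm_command --plan "30 340 -70 0 0 0 1;30 340 -70 0 0 0 1;30 340 -70 0 0 0 1;30 340 -70 0 0 0 1;30 340 -70 0 0 0 1;30 340 -70 0 0 0 1;30 340 -70 0 0 0 1;30 340 -70 0 0 0 1;30 340 -70 0 0 0 1"

```text
t: 6.15
ee_pos: [0.5137, 0.0315, 0.2047]
orientation: [-0.005, 3.139, -0.001]
ft_force: [0.1, -0.6, -1.0]
gripper_width: 0.0634
grip_force: 66.7
```

```bash
python3 - <<'E'
from h import *
c,T=wrist("red_pot",pic="w2")
for x in robot.regions_of("wrist","caddy")[:1]:
    p=pts(c,x["mask"],T); print(x["p"],len(p))
    for lo,hi in((.012,.04),(.018,.027)):
        print(cv2.minAreaRect((p[(p[:,2]>lo)&(p[:,2]<hi)][:,:2]*1000).astype(np.float32)))
    p=p[(p[:,2]>.018)&(p[:,2]<.027)]
    y=0.2936
    for k in range(3): # wall tops histogram in caddy frame
        ex=np.array([np.cos(y),np.sin(y)]);ey=np.array([-ex[1],ex[0]])
        q=(p[:,:2]-[.604,.0565])@np.c_[ex,ey]
        m=abs(q[:,0]+45)>1e9
        f=q[(q[:,0]<-.036)&(abs(q[:,1])<.13)]; g=q[(q[:,0]>.036)&(abs(q[:,1])<.13)]
        s=[np.polyfit(a[:,1],a[:,0],1) for a in(f,g) if len(a)>30]; print(y,s); y-=np.mean([a[0] for a in s])
    print([(a,np.percentile(q[abs(q[:,1]-a)<.006,1],[2,50,98]).round(4)) for a in(-.034,.034,-.124,.124) if (abs(q[:,1]-a)<.006).sum()>20])
E
```

```text
t 6.15 tcp [0.5137 0.0315 0.2047] rot [-5.000e-03  3.139e+00 -1.000e-03] w 0.06337502849125005
red_pot 0.92 26817 zt 0.237 mid [0.5132 0.0314] ext [0.06  0.061] circ [0.515  0.0316 0.0326]
0.64 10722
((599.7046508789062, 65.1278305053711), (96.70406341552734, 300.7003479003906), 16.763172149658203)
((599.6956787109375, 65.12520599365234), (96.69669342041016, 300.7055969238281), 16.75705909729004)
0.2936 [array([-0.00822908, -0.04578933]), array([0.00360718, 0.04224984])]
0.29591095017613733 [array([-0.0063043 , -0.04578057]), array([0.00321971, 0.04251522])]
0.2974532429231522 [array([-0.00511538, -0.04578184]), array([0.0047356 , 0.04251829])]
[(0.034, array([0.0309, 0.0357, 0.0399])), (-0.124, array([-0.1299, -0.1265, -0.1195])), (0.124, array([0.1182, 0.1254, 0.13  ]))]
```

View pics/w2.png

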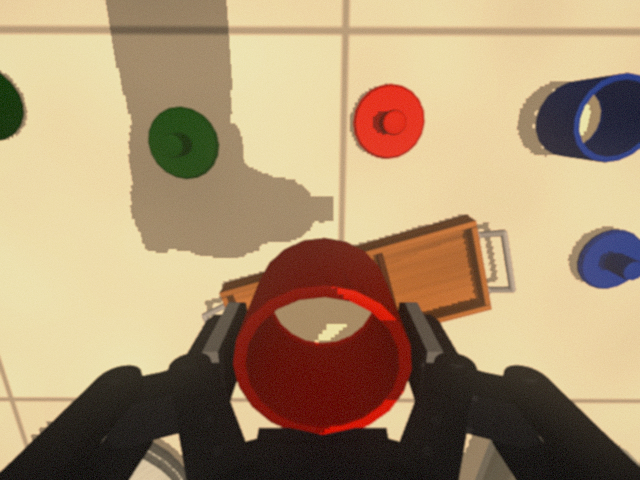

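The picture shows the red pot held straight in the fingers, its rim around (320,360), with the caddy behind it. The full caddy outline measures 301 x 97 mm, centred at (0.600, 0.065) with yaw 0.2925. That puts the −y bay at (0.623, −0.0105).

Call:
arm_command --plan "-50 -20 0 0 0 0 1;-90 -36 0 0 0 0 1;-108 -42 20 0 0 0 1;-108 -42 60 0 0 0 1;-108 -42 100 0 0 0 1;-108 -42 125 0 0 0 1;-108 -42 140 0 0 0 1;-108 -42 150 0 0 0 1;-108 -42 150 0 0 0 1;-108 -42 150 0 0 0 1"

```text
t: 7.3
ee_pos: [0.6219, -0.0124, 0.0538]
orientation: [0.001, 3.141, -0.0]
ft_force: [0.2, 0.3, -1.8]
gripper_width: 0.0629
grip_force: 66.7
```

Call:
arm_command --plan "0 1 6 0 0 0 1;0 1 12 0 0 0 1;0 1 15 0 0 0 1;0 1 16 0 0 0 1;0 1 17 0 0 0 1;0 1 18 0 0 0 1;0 1 18 0 0 0 1"

```text
t: 8.0
ee_pos: [0.6214, -0.0105, 0.0353]
orientation: [-0.0, 3.142, -0.0]
ft_force: [0.3, 0.4, -1.1]
gripper_width: 0.0633
grip_force: 66.7
```

Call:
arm_command --plan "0 0 0.7 0 0 0 1;0 0 1.4 0 0 0 1;0 0 2 0 0 0 1;0 0 2.5 0 0 0 1;0 0 2.5 0 0 0 1"

```text
t: 8.5
ee_pos: [0.6213, -0.0106, 0.0327]
orientation: [0.0, -3.141, -0.0]
ft_force: [-0.0, 0.1, -2.1]
gripper_width: 0.0637
grip_force: 66.7
```

Call:
arm_command --plan "0 0 0.7 0 0 0 1;0 0 1.4 0 0 0 1;0 0 2 0 0 0 1;0 0 2.5 0 0 0 1;0 0 2.5 0 0 0 1"

```text
t: 9.0
ee_pos: [0.6215, -0.0105, 0.0321]
orientation: [-0.0, 3.141, -0.0]
ft_force: [-4.9, 1.9, 11.5]
gripper_width: 0.0634
grip_force: 68.0
```

Call:
arm_command --plan "0 0 -1 0 0 0 0;0 0 -1 0 0 0 0;0 0 -1 0 0 0 0;0 0 -1 0 0 0 0;0 0 -20 0 0 0 0;0 0 -60 0 0 0 0;0 0 -110 0 0 0 0;0 0 -150 0 0 0 0;20 -25 -170 0 0 0 0;50 -60 -170 0 0 0 0"

```text
t: 10.0
ee_pos: [0.5744, -0.0707, 0.2041]
orientation: [-0.006, 3.134, -0.003]
ft_force: [0.1, -1.5, 0.3]
gripper_width: 0.0852
grip_force: 0.0
```

```bash
python3 - <<'E'
from h import *
wrist("red_pot","caddy",pic="w3")
E
```

```text
t 10.0 tcp [ 0.5744 -0.0707  0.2041] rot [-6.000e-03  3.134e+00 -3.000e-03] w 0.08521119840668533
red_pot 0.72 5382 zt 0.065 mid [ 0.6217 -0.0109] ext [0.062 0.061] circ [ 0.6223 -0.011   0.0323]
caddy 0.85 24856 zt 0.023 mid [0.5992 0.0643] ext [0.153 0.294] circ [0.5984 0.0645 0.1537]
```

View pics/w3.png

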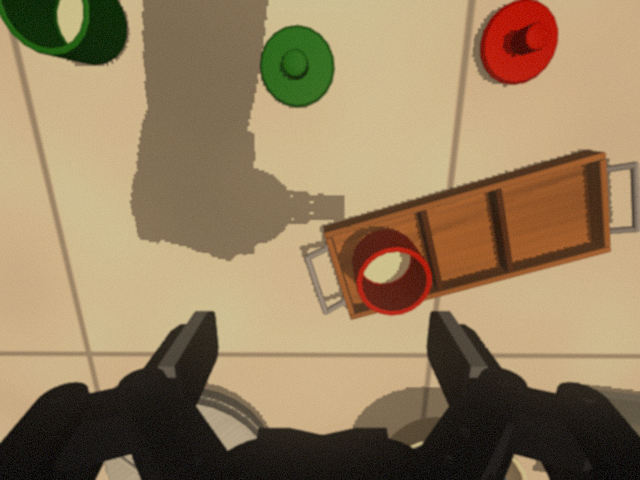

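The red pot stands in the right end bay at about (395,275), measured at (0.622, −0.011) with its rim at z 0.065. Next is the green pot.

Call:
arm_command --plan "154 -192 0 0 0 0 0;154 -192 0 0 0 0 0;154 -192 0 0 0 0 0;154 -192 0 0 0 0 0;154 -192 0 0 0 0 0;154 -192 20 0 0 0 0;154 -192 40 0 0 0 0;154 -192 50 0 0 0 0;154 -192 50 0 0 0 0;154 -192 50 0 0 0 0"

```text
t: 11.15
ee_pos: [0.4181, -0.2623, 0.1504]
orientation: [-0.002, 3.142, 0.0]
ft_force: [0.8, -0.8, -0.1]
gripper_width: 0.0855
grip_force: 0.0
```

Call:
arm_command --plan "0 0 50 0 0 0 0;0 0 90 0 0 0 0;0 0 115 0 0 0 0;0 0 127 0 0 0 0;0 0 127 0 0 0 0;0 0 127 0 0 0 1;0 0 127 0 0 0 1;0 0 127 0 0 0 1;0 0 127 0 0 0 1;0 0 127 0 0 0 1"

```text
t: 12.15
ee_pos: [0.419, -0.2637, 0.0252]
orientation: [-0.001, 3.138, -0.003]
ft_force: [-0.4, 0.5, 8.0]
gripper_width: 0.0618
grip_force: 66.3
```

Call:
arm_command --plan "0 0 0 0 0 0 1;0 0 -20 0 0 0 1;0 0 -60 0 0 0 1;0 0 -110 0 0 0 1;-20 0 -150 0 0 0 1;-60 20 -170 0 0 0 1;-90 60 -170 0 0 0 1;-100 100 -170 0 0 0 1"

```text
t: 12.95
ee_pos: [0.5209, -0.1623, 0.1953]
orientation: [0.001, 3.136, -0.003]
ft_force: [0.1, 0.1, -1.4]
gripper_width: 0.0614
grip_force: 65.9
```

Call:
arm_command --plan "-56 303 0 0 0 0 1;-56 303 0 0 0 0 1;-56 303 0 0 0 0 1;-56 303 0 0 0 0 1;-56 303 0 0 0 0 1;-56 303 0 0 0 0 1;-56 303 30 0 0 0 1;-56 303 60 0 0 0 1;-56 303 60 0 0 0 1;-56 303 60 0 0 0 1"

```text
t: 13.95
ee_pos: [0.5729, 0.1402, 0.1337]
orientation: [0.0, -3.141, 0.0]
ft_force: [0.5, 0.9, -1.7]
gripper_width: 0.0616
grip_force: 65.9
```

```bash
python3 - <<'E'
from h import *
wrist("green_pot")
E
```

```text
t 13.95 tcp [0.5729 0.1402 0.1337] rot [ 0.    -3.141  0.   ] w 0.06158878603226936
green_pot 0.93 26940 zt 0.167 mid [0.5715 0.14  ] ext [0.06 0.06] circ [0.5727 0.1402 0.0324]
green_pot 0.42 10115 zt 0.065 mid [ 0.6216 -0.0097] ext [0.061 0.062] circ [ 0.6227 -0.0102  0.0328]
```

Call:
arm_command --plan "-4 0 30 0 0 0 1;-4 0 60 0 0 0 1;-4 0 80 0 0 0 1;-4 0 90 0 0 0 1;-4 0 95 0 0 0 1;-4 0 97 0 0 0 1;-4 0 98 0 0 0 1;-4 0 98 0 0 0 1"

```text
t: 14.85
ee_pos: [0.5781, 0.1405, 0.0362]
orientation: [-0.0, 3.14, 0.0]
ft_force: [-0.1, 1.1, -1.8]
gripper_width: 0.0619
grip_force: 66.0
```

Call:
arm_command --plan "0 0 0.8 0 0 0 1;0 0 1.6 0 0 0 1;0 0 2.4 0 0 0 1;0 0 3.2 0 0 0 1;0 0 4 0 0 0 1;0 0 4 0 0 0 1"

```text
t: 15.45
ee_pos: [0.5773, 0.1404, 0.0313]
orientation: [0.0, -3.142, 0.0]
ft_force: [-0.0, 0.9, -0.4]
gripper_width: 0.0613
grip_force: 66.1
```

Call:
arm_command --plan "0 0 0.7 0 0 0 1;0 0 1.4 0 0 0 1;0 0 2.0 0 0 0 1;0 0 2 0 0 0 1"

```text
t: 15.85
ee_pos: [0.5773, 0.1405, 0.0312]
orientation: [-0.0, 3.141, -0.0]
ft_force: [-5.0, -0.7, 14.9]
gripper_width: 0.0617
grip_force: 68.0
```

Call:
arm_command --plan "0 0 -1 0 0 0 0;0 0 -1 0 0 0 0;0 0 -1 0 0 0 0;0 0 -1 0 0 0 0;0 0 -20 0 0 0 0;0 0 -60 0 0 0 0;0 0 -100 0 0 0 0;20 -10 -130 0 0 0 0;60 -30 -150 0 0 0 0;90 -51 -150 0 0 0 0"

```text
t: 16.85
ee_pos: [0.4876, 0.0893, 0.1818]
orientation: [-0.002, 3.137, 0.0]
ft_force: [0.9, -0.6, 0.2]
gripper_width: 0.0854
grip_force: 0.0
```

```bash
python3 - <<'E'
from h import *
wrist("red_pot","green_pot","red_lid","green_lid",pic="w4")
E
```

```text
t 16.85 tcp [0.4876 0.0893 0.1818] rot [-2.000e-03  3.137e+00  0.000e+00] w 0.0854074357146984
red_pot 0.75 4445 zt 0.038 mid [0.4328 0.089 ] ext [0.018 0.018] circ [0.433 0.089 0.01 ]
red_pot 0.67 3114 zt 0.064 mid [6.233e-01 4.000e-04] ext [0.059 0.041] circ [ 0.6234 -0.0052  0.0317]
green_pot 0.64 5721 zt 0.064 mid [0.5758 0.1398] ext [0.061 0.061] circ [0.5762 0.1403 0.0321]
red_lid 0.68 4493 zt 0.038 mid [0.4328 0.089 ] ext [0.018 0.018] circ [0.433 0.089 0.01 ]
green_lid 0.59 4376 zt 0.038 mid [ 0.4515 -0.0919] ext [0.019 0.018] circ [ 0.4517 -0.0924  0.0102]
```

View pics/w4.png

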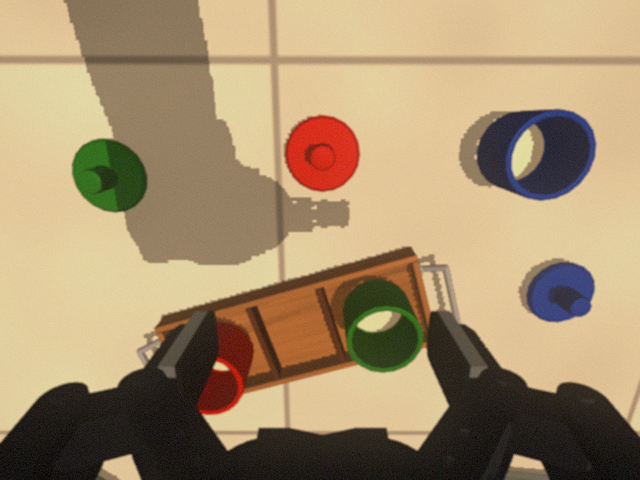

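Both pots stand in their bays: red at about (220,370), green at about (385,335). The red lid is at (322,155), so I'll grasp its knob next.

Call:
arm_command --plan "30 0 30 0 0 0 0;55 0 70 0 0 0 0;55 0 110 0 0 0 0;55 0 140 0 0 0 0;55 0 155 0 0 0 0;55 0 160 0 0 0 0;55 0 162 0 0 0 0;55 0 162 0 0 0 0"

```text
t: 17.9
ee_pos: [0.4333, 0.0896, 0.0175]
orientation: [-0.001, 3.141, 0.0]
ft_force: [-0.1, 0.2, 0.4]
gripper_width: 0.0853
grip_force: 0.0
```

Call:
arm_command --plan "0 0 0 0 0 0 1;0 0 0 0 0 0 1;0 0 0 0 0 0 1;0 0 0 0 0 0 1;0 0 0 0 0 0 1;0 0 0 0 0 0 1;0 0 0 0 0 0 1;0 0 0 0 0 0 1"

```text
t: 18.7
ee_pos: [0.4326, 0.0894, 0.0178]
orientation: [-0.0, 3.141, -0.0]
ft_force: [-0.9, 0.5, 4.7]
gripper_width: 0.0178
grip_force: 58.4
```

Call:
arm_command --plan "0 0 -20 0 0 0 1;0 0 -60 0 0 0 1;0 0 -110 0 0 0 1;-40 -20 -140 0 0 0 1;-80 -40 -140 0 0 0 1;-120 -63 -140 0 0 0 1;-160 -84 -140 0 0 0 1;-189 -100 -140 0 0 0 1;-189 -100 -140 0 0 0 1;-189 -100 -140 0 0 0 1"

```text
t: 19.7
ee_pos: [0.6208, -0.0108, 0.1564]
orientation: [-0.001, -3.14, -0.001]
ft_force: [-0.6, 0.7, -0.3]
gripper_width: 0.0181
grip_force: 58.7
```

```bash
python3 - <<'E'
from h import *
wrist("red_lid","red_pot",pic="w5")
E
```

```text
t 19.7 tcp [ 0.6208 -0.0108  0.1564] rot [-1.00e-03 -3.14e+00 -1.00e-03] w 0.0181263921225115
red_lid 0.76 9428 zt 0.177 mid [ 0.6208 -0.0111] ext [0.018 0.017] circ [ 0.6131 -0.011   0.0226]
red_pot 0.85 4124 zt 0.065 mid [ 0.6086 -0.0105] ext [0.035 0.062] circ [ 0.6214 -0.0108  0.0318]
```

View pics/w5.png

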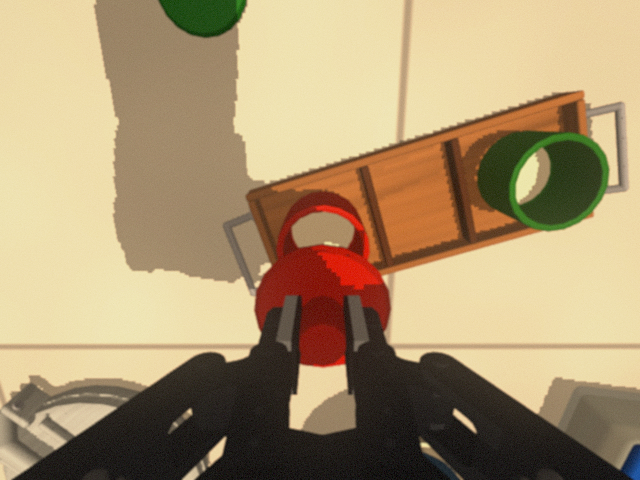

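The red lid hangs straight at about (322,300), directly over the red pot, and its offset is under 2 mm. I'll lower it.

Call:
arm_command --plan "-1 0 30 0 0 0 1;-1 0 55 0 0 0 1;-1 0 68 0 0 0 1;-1 0 72 0 0 0 1;-1 0 75 0 0 0 1;-1 0 76 0 0 0 1;-1 0 77 0 0 0 1;-1 0 77 0 0 0 1"

```text
t: 20.65
ee_pos: [0.6229, -0.0106, 0.081]
orientation: [-0.0, 3.14, -0.0]
ft_force: [-0.1, 0.7, -0.6]
gripper_width: 0.0183
grip_force: 58.7
```

Call:
arm_command --plan "0 0 0.7 0 0 0 1;0 0 1.4 0 0 0 1;0 0 2 0 0 0 1;0 0 2 0 0 0 1"

```text
t: 21.05
ee_pos: [0.6223, -0.0106, 0.0782]
orientation: [0.0, -3.141, -0.0]
ft_force: [-0.5, 0.3, -1.3]
gripper_width: 0.0181
grip_force: 58.7
```

Call:
arm_command --plan "0 0 0.7 0 0 0 1;0 0 1.4 0 0 0 1;0 0 2 0 0 0 1;0 0 2.6 0 0 0 1;0 0 2.6 0 0 0 1"

```text
t: 21.55
ee_pos: [0.6224, -0.0105, 0.0759]
orientation: [-0.0, 3.141, 0.0]
ft_force: [-0.8, -0.9, 2.2]
gripper_width: 0.0176
grip_force: 59.0
```

Call:
arm_command --plan "0 0 0.7 0 0 0 1;0 0 0.7 0 0 0 1;0 0 0 0 0 0 0;0 0 0 0 0 0 0;0 0 0 0 0 0 0;0 0 0 0 0 0 0;0 0 -20 0 0 0 0;0 0 -60 0 0 0 0;20 -10 -100 0 0 0 0;60 -30 -110 0 0 0 0"

```text
t: 22.55
ee_pos: [0.5666, -0.0408, 0.1901]
orientation: [-0.004, 3.132, -0.003]
ft_force: [-0.1, -1.0, -0.0]
gripper_width: 0.0853
grip_force: 0.0
```

```bash
python3 - <<'E'
from h import *
wrist("red_lid","red_pot","green_lid",pic="w6")
E
```

```text
t 22.55 tcp [ 0.5666 -0.0408  0.1901] rot [-4.000e-03  3.132e+00 -3.000e-03] w 0.08533368783979786
red_lid 0.97 4403 zt 0.096 mid [ 0.6221 -0.011 ] ext [0.018 0.018] circ [ 0.6224 -0.0108  0.0102]
red_lid 0.72 1443 zt 0.064 mid [ 0.601  -0.0129] ext [0.021 0.056] circ [ 0.6097 -0.0131  0.0291]
red_pot 0.61 1450 zt 0.064 mid [ 0.6008 -0.0144] ext [0.021 0.052] circ [ 0.6064 -0.0141  0.0273]
green_lid 0.86 5240 zt 0.038 mid [ 0.4518 -0.0925] ext [0.018 0.018] circ [ 0.4518 -0.0927  0.0102]
```

View pics/w6.png

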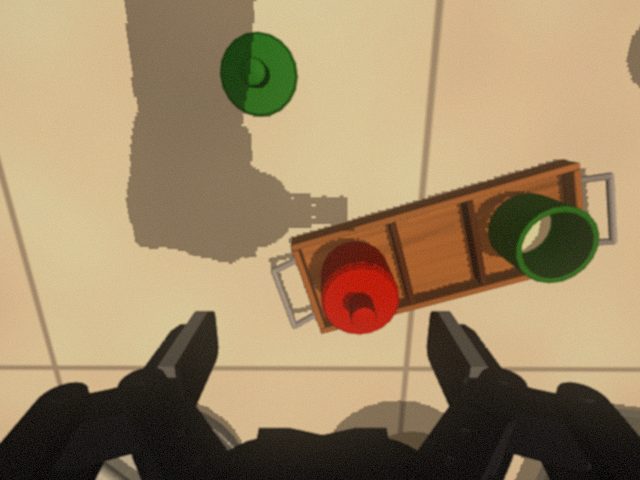

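The red lid is seated at about (360,295): its knob top is at 0.096 and its centre is on the pot. Now the green lid.

Call:
arm_command --plan "50 -24 20 0 0 0 0;90 -42 50 0 0 0 0;111 -52 80 0 0 0 0;111 -52 120 0 0 0 0;111 -52 140 0 0 0 0;111 -52 150 0 0 0 0;111 -52 155 0 0 0 0;111 -52 155 0 0 0 0"

```text
t: 23.55
ee_pos: [0.452, -0.0925, 0.0304]
orientation: [0.001, -3.141, -0.0]
ft_force: [0.1, 0.0, 0.4]
gripper_width: 0.0857
grip_force: 0.0
```

Call:
arm_command --plan "0 0 8 0 0 0 0;0 0 12 0 0 0 0;0 0 12.5 0 0 0 0;0 0 12.5 0 0 0 1;0 0 12.5 0 0 0 1;0 0 12.5 0 0 0 1;0 0 12.5 0 0 0 1;0 0 12.5 0 0 0 1;0 0 12.5 0 0 0 1;0 0 12.5 0 0 0 1"

```text
t: 24.55
ee_pos: [0.4516, -0.0926, 0.0186]
orientation: [-0.0, 3.141, -0.0]
ft_force: [-1.6, 0.3, 5.1]
gripper_width: 0.0179
grip_force: 58.5
```

Call:
arm_command --plan "0 0 0 0 0 0 1;0 0 0 0 0 0 1;0 0 -20 0 0 0 1;0 0 -60 0 0 0 1;0 0 -110 0 0 0 1;0 0 -150 0 0 0 1;-10 40 -160 0 0 0 1;-25 80 -160 0 0 0 1;-40 120 -160 0 0 0 1;-40 120 -160 0 0 0 1"

```text
t: 25.55
ee_pos: [0.4926, 0.0313, 0.1783]
orientation: [-0.01, 3.14, 0.002]
ft_force: [-0.4, -0.1, 0.0]
gripper_width: 0.0176
grip_force: 58.9
```

Call:
arm_command --plan "-30 40 0 0 0 0 1;-60 80 0 0 0 0 1;-84 111 0 0 0 0 1;-84 111 20 0 0 0 1;-84 111 20 0 0 0 1;-84 111 20 0 0 0 1"

```text
t: 26.15
ee_pos: [0.5741, 0.1376, 0.1574]
orientation: [-0.001, -3.139, 0.001]
ft_force: [-0.4, -0.5, -0.6]
gripper_width: 0.0181
grip_force: 59.0
```

```bash
python3 - <<'E'
from h import *
wrist("green_lid","green_pot")
E
```

```text
t 26.15 tcp [0.5741 0.1376 0.1574] rot [-1.000e-03 -3.139e+00  1.000e-03] w 0.018108641432085643
green_lid 0.78 9454 zt 0.177 mid [0.5738 0.1374] ext [0.018 0.017] circ [0.5721 0.1441 0.017 ]
green_pot 0.87 3738 zt 0.065 mid [0.5628 0.1402] ext [0.035 0.061] circ [0.5732 0.1406 0.0313]
```

Call:
arm_command --plan "-2 2.5 30 0 0 0 1;-2 2.5 55 0 0 0 1;-2 2.5 68 0 0 0 1;-2 2.5 72 0 0 0 1;-2 2.5 75 0 0 0 1;-2 2.5 77 0 0 0 1;-2 2.5 78 0 0 0 1;-2 2.5 78 0 0 0 1"

```text
t: 27.1
ee_pos: [0.5778, 0.141, 0.0808]
orientation: [-0.0, 3.141, 0.0]
ft_force: [-0.3, 1.1, -0.6]
gripper_width: 0.018
grip_force: 59.0
```

Call:
arm_command --plan "0 0 0.7 0 0 0 1;0 0 1.4 0 0 0 1;0 0 1.4 0 0 0 1"

```text
t: 27.4
ee_pos: [0.5773, 0.141, 0.0788]
orientation: [0.0, -3.142, -0.0]
ft_force: [-0.7, 0.1, -0.8]
gripper_width: 0.0182
grip_force: 59.0
```

Call:
arm_command --plan "1 -1 0.7 0 0 0 1;1 -1 1.4 0 0 0 1;1 -1 2.1 0 0 0 1;1 -1 2.6 0 0 0 1;1 -1 2.6 0 0 0 1"

```text
t: 27.9
ee_pos: [0.5764, 0.1399, 0.0766]
orientation: [-0.0, 3.141, -0.0]
ft_force: [-1.5, 0.2, 3.7]
gripper_width: 0.0179
grip_force: 59.2
```

Call:
arm_command --plan "0 0 0.5 0 0 0 1;0 0 0.5 0 0 0 0;0 0 0 0 0 0 0;0 0 0 0 0 0 0;0 0 0 0 0 0 0;0 0 -20 0 0 0 0;0 0 -60 0 0 0 0;0 0 -100 0 0 0 0;15 -40 -130 0 0 0 0;30 -80 -150 0 0 0 0"

```text
t: 28.9
ee_pos: [0.5472, 0.06, 0.2283]
orientation: [-0.005, 3.138, -0.0]
ft_force: [0.8, -1.1, -0.1]
gripper_width: 0.0852
grip_force: 0.0
```

```bash
python3 - <<'E'
from h import *
wrist("green_lid","red_lid",pic="w7")
E
```

```text
t 28.9 tcp [0.5472 0.06   0.2283] rot [-0.005  3.138 -0.   ] w 0.08518534518102927
green_lid 0.63 3719 zt 0.096 mid [0.5759 0.1391] ext [0.018 0.018] circ [0.5763 0.1394 0.01  ]
red_lid 0.72 3382 zt 0.096 mid [ 0.6221 -0.0102] ext [0.018 0.018] circ [ 0.6222 -0.0105  0.01  ]
```

View pics/w7.png

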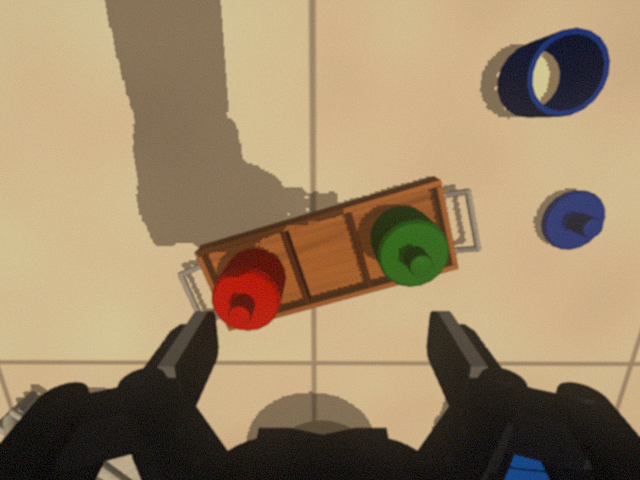

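Both lids are seated at the same height: red at about (248,290), green at about (412,245). Now the bottle.

Call:
arm_command --plan "36 -490 0 0 0 0 0;36 -490 0 0 0 0 0;36 -490 0 0 0 0 0;36 -490 0 0 0 0 0;36 -490 0 0 0 0 0;36 -490 0 0 0 0 0;36 -490 0 0 0 0 0;36 -490 0 0 0 0 0;36 -490 0 0 0 0 0;36 -490 0 0 0 0 0"

```text
t: 30.05
ee_pos: [0.5104, -0.4319, 0.2246]
orientation: [-0.0, -3.141, -0.002]
ft_force: [1.3, 0.4, 1.1]
gripper_width: 0.0856
grip_force: 0.0
```

```bash
python3 - <<'E'
from h import *
wrist("red_bottle")
E
```

```text
t 30.05 tcp [ 0.5104 -0.4319  0.2246] rot [-0.000e+00 -3.141e+00 -2.000e-03] w 0.08558412739329888
red_bottle 0.57 3665 zt 0.149 mid [ 0.5081 -0.4511] ext [0.023 0.023] circ [ 0.5085 -0.4515  0.0129]
```

Call:
arm_command --plan "2 -19 0 0 0 0 0;2 -19 40 0 0 0 0;2 -19 75 0 0 0 0;2 -19 95 0 0 0 0;2 -19 102 0 0 0 0;2 -19 104 0 0 0 0;2 -19 104 0 0 0 0;2 -19 104 0 0 0 0"

```text
t: 30.95
ee_pos: [0.5094, -0.4496, 0.1237]
orientation: [-0.001, 3.14, -0.003]
ft_force: [0.2, -0.8, 0.3]
gripper_width: 0.0853
grip_force: 0.0
```

Call:
arm_command --plan "0 0 0 0 0 0 1;0 0 0 0 0 0 1;0 0 0 0 0 0 1;0 0 0 0 0 0 1;0 0 0 0 0 0 1;0 0 0 0 0 0 1;0 0 0 0 0 0 1;0 0 0 0 0 0 1"

```text
t: 31.75
ee_pos: [0.5087, -0.4496, 0.1226]
orientation: [-0.0, 3.141, -0.002]
ft_force: [0.6, -1.0, 3.3]
gripper_width: 0.0244
grip_force: 58.9
```

Call:
arm_command --plan "0 0 -10 0 0 0 1;0 0 -40 0 0 0 1;0 0 -80 0 0 0 1;0 0 -120 0 0 0 1;0 0 -140 0 0 0 1;-5 30 -140 0 0 0 1;-12 70 -140 0 0 0 1;-19 110 -140 0 0 0 1;-26 150 -140 0 0 0 1;-33 190 -140 0 0 0 1"

```text
t: 32.75
ee_pos: [0.5409, -0.2569, 0.2619]
orientation: [0.0, -3.14, -0.002]
ft_force: [-0.5, 0.1, -2.6]
gripper_width: 0.0246
grip_force: 59.5
```

Call:
arm_command --plan "-7 40 0 0 0 0 1;-14 80 0 0 0 0 1;-21 120 0 0 0 0 1;-28 160 0 0 0 0 1;-35 200 0 0 0 0 1;-42 240 0 0 0 0 1;-48 275 0 0 0 0 1;-52 300 0 0 0 0 1;-55 315 0 0 0 0 1;-55 315 0 0 0 0 1"

```text
t: 33.75
ee_pos: [0.5961, 0.0578, 0.2619]
orientation: [0.005, -3.141, -0.001]
ft_force: [-0.3, 0.4, -1.8]
gripper_width: 0.0243
grip_force: 59.5
```

```bash
python3 - <<'E'
from h import *
wrist("red_bottle","caddy",pic="w8")
c=robot.camera("side"); cv2.imwrite("pics/side1.png",cv2.resize(c["img"][130:300,200:460],None,fx=3,fy=3))
E
```

```text
t 33.75 tcp [0.5961 0.0578 0.2619] rot [ 5.000e-03 -3.141e+00 -1.000e-03] w 0.02425607913515878
red_bottle 0.98 10740 zt 0.288 mid [0.5959 0.0575] ext [0.024 0.023] circ [0.5967 0.0572 0.0138]
caddy 0.55 11989 zt 0.026 mid [0.5994 0.0652] ext [0.154 0.295] circ [0.6003 0.0653 0.1528]
```

View pics/side1.png

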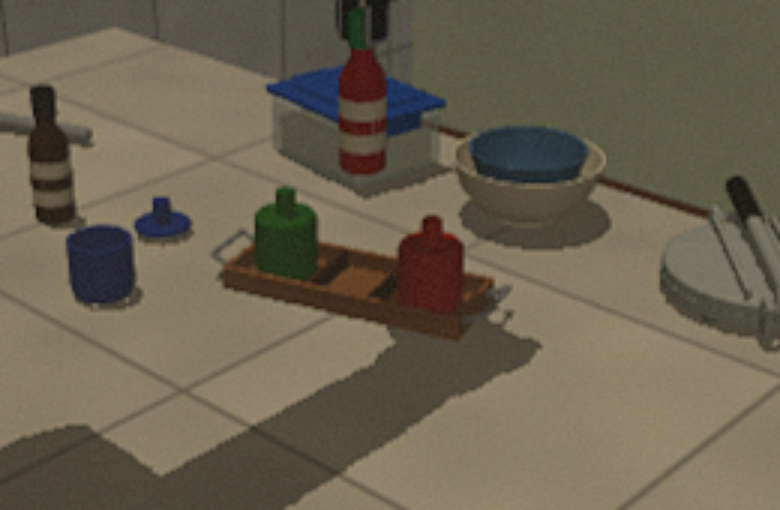

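The bottle hangs upright above the middle bay, at about (362,110) in the crop. The lidded pots stand at (287,235) and (430,265).

Call:
arm_command --plan "-3 7 0 0 0 0 1;-3 7 10 0 0 0 1;-3 7 40 0 0 0 1;-3 7 70 0 0 0 1;-3 7 95 0 0 0 1;-3 7 112 0 0 0 1;-3 7 122 0 0 0 1;-3 7 127 0 0 0 1;-3 7 128 0 0 0 1;-3 7 128 0 0 0 1"

```text
t: 34.95
ee_pos: [0.5999, 0.0629, 0.1349]
orientation: [-0.0, 3.14, -0.0]
ft_force: [0.6, -0.1, -1.7]
gripper_width: 0.0242
grip_force: 59.5
```

Call:
arm_command --plan "0 0 0.7 0 0 0 1;0 0 1.4 0 0 0 1;0 0 2.1 0 0 0 1;0 0 2.1 0 0 0 1"

```text
t: 35.35
ee_pos: [0.5994, 0.063, 0.1322]
orientation: [-0.0, 3.141, 0.0]
ft_force: [-0.2, 0.3, -3.1]
gripper_width: 0.0242
grip_force: 59.5
```

Call:
arm_command --plan "0 1 0.7 0 0 0 1;0 1 1.4 0 0 0 1;0 1 2.1 0 0 0 1;0 1 2.7 0 0 0 1;0 1 3.2 0 0 0 1;0 1 3.2 0 0 0 1"

```text
t: 35.95
ee_pos: [0.5993, 0.0639, 0.1288]
orientation: [0.0, -3.141, 0.0]
ft_force: [-1.2, 0.6, -1.5]
gripper_width: 0.0241
grip_force: 59.5
```

Call:
arm_command --plan "0 0 0.7 0 0 0 1;0 0 1.2 0 0 0 1;0 0 1.2 0 0 0 1"

```text
t: 36.25
ee_pos: [0.5999, 0.0639, 0.1286]
orientation: [-0.0, 3.14, -0.0]
ft_force: [-0.6, 0.5, 3.8]
gripper_width: 0.0242
grip_force: 60.1
```

Call:
arm_command --plan "0 0 0.4 0 0 0 1;0 0 0 0 0 0 0;0 0 0 0 0 0 0;0 0 0 0 0 0 0;0 0 0 0 0 0 0;0 0 -20 0 0 0 0;0 0 -60 0 0 0 0;0 0 -100 0 0 0 0;30 0 -110 0 0 0 0;70 0 -110 0 0 0 0"

```text
t: 37.25
ee_pos: [0.5316, 0.0638, 0.2399]
orientation: [-0.0, 3.136, -0.0]
ft_force: [0.2, -0.2, -0.8]
gripper_width: 0.0853
grip_force: 0.0
```

Call:
arm_command --plan "50 0 0 0 0 0 0;100 0 0 0 0 0 0;120 0 0 0 0 0 0;120 0 0 0 0 0 0;120 0 0 0 0 0 0"

```text
t: 37.75
ee_pos: [0.4103, 0.0639, 0.2382]
orientation: [-0.0, 3.139, -0.0]
ft_force: [0.7, -0.5, -0.2]
gripper_width: 0.0855
grip_force: 0.0
```

```bash
python3 - <<'E'
from h import *
wrist("red_bottle","red_lid","green_lid",pic="w9")
c=robot.camera("side"); cv2.imwrite("pics/side2.png",cv2.resize(c["img"][130:300,200:460],None,fx=3,fy=3))
E
```

```text
t 37.75 tcp [0.4103 0.0639 0.2382] rot [-0.     3.139 -0.   ] w 0.08547376138221338
red_lid 0.8 2241 zt 0.096 mid [ 0.621  -0.0103] ext [0.017 0.018] circ [ 0.6215 -0.0103  0.0099]
green_lid 0.65 2557 zt 0.096 mid [0.5755 0.1397] ext [0.018 0.019] circ [0.5757 0.1396 0.0101]
```

View pics/side2.png

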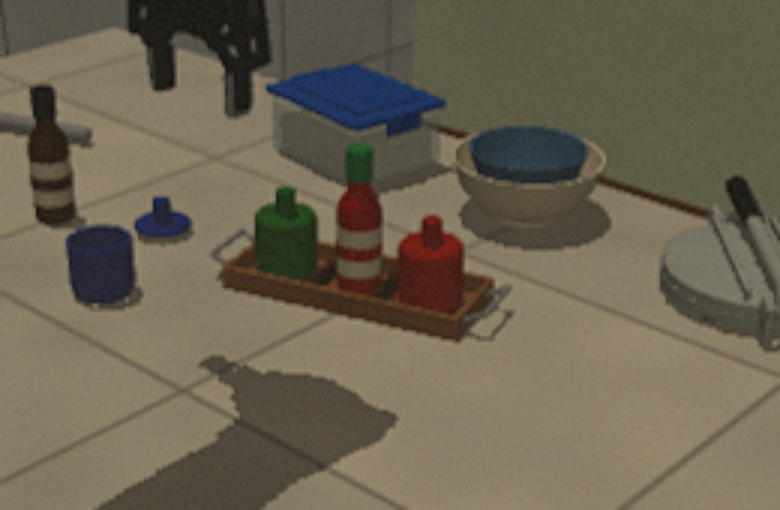

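View pics/w9.png

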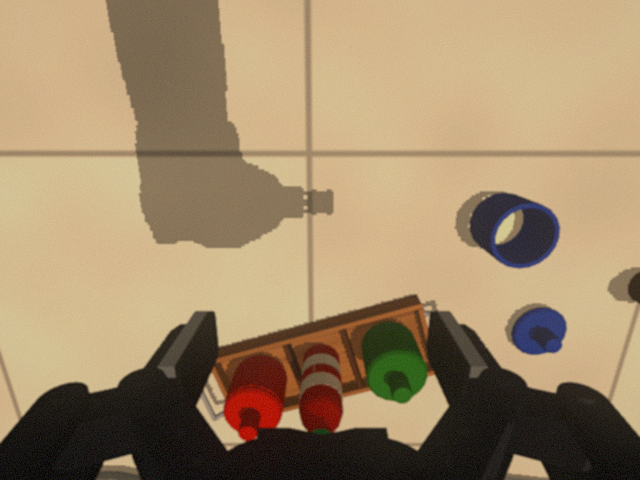

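The pictures show all three upright in their bays: the green-lidded pot, the bottle and the red-lidded pot at (287,235), (360,220) and (430,265) in the side crop. The blue pot, blue lid and brown bottle haven't moved, and the gripper is clear of everything.

```bash
python3 -c "
from rig import robot
print(robot.job_done())"
```

```text
the job is handed in; nothing more can be done
None
```

The salsa caddy is ready and handed in at about 38 s: the red and green pots stand in the end bays with their own lids seated, the hot-sauce bottle stands between them, and the blue pot, blue lid and brown bottle were not moved.

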